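# Nip a glass pane in the glazier's edging clamp

## Task

Clamp the pane in the edging clamp, ready for its edge to be dressed: press the brake lever's thumb pad so that its shoe tips up off the rail and, keeping it pressed all the while, slide the jaw along and gently push the pane home, flat against the fixed block, until the rubber bumper is squeezed firmly against it; then let the lever up so that the brake holds the pane nipped. Glass edges chip, so feel your way rather than ram it, and leave the other things on the bench alone.

Things in the scene. Friction and masses are not known exactly. Their poses are not given: they have to be found in the camera images.
- bed: The clamp, screwed to the bench: wooden bed 200 (x) by 570 (y) by 15 mm with a 3 mm grey felt for the pane (felt top 18 mm up). Origin: mid underside, on the bench; y runs along the clamp from the sliding jaw towards the fixed block, z up. An aluminium rail 30 mm wide runs along y at x = -68 mm, its top 40 mm up.
- block_face (a point): Foot of the fixed aluminium block's face, on the pane's line, at felt height: 240 mm to +y and 35 mm to +x of the bed's origin. The block stands across the bed at its +y end, 50 mm high; its face looks to -y.
- jaw_slide (a joint): The jaw's carriage, astride the rail, with jaw and brake lever on it: slides along the bed's y, in m, growing towards the fixed block, from -0.06 to 0.17. With the brake off it slides against 1 to 2 N; with the brake on it grips the rail: some 13 N are needed to drag it forward, far more to push it back.
- jaw: Grey jaw plate on the carriage, 170 mm across, 12 mm thick, its top 72 mm above the bench. Origin: on the rail's centreline, 40 mm above the bench, at the plate's front (+y) face; axes as the bed's. 103 mm to +x of it, on the pane's line and 31 mm above the bench, an adjusting screw carries a round rubber bumper, diameter 23 mm, that meets the pane's end.
- bumper_hole (a point): Where the bumper's screw comes out of the jaw's front face; rod and knob stick out up to 51 mm behind the plate. The bumper's tip stands 9 to 39 mm in front (+y) of this point, as somebody last left the screw: not measured, find the pane by feel. The rubber gives about 1 mm for each 4 N, 4 mm at most, then is solid.
- brake (a joint): The brake lever, a steel rocker, in rad: 0 with its rubber shoe sitting on the rail (brake on), growing as the thumb pad is pressed and the shoe tips up; 0.16 at its stop. A spring holds the shoe down: the pad begins to move at about 7.5 N and needs about 12 N at the stop. From 0.05 rad the shoe is well clear of the rail.
- lever: The steel brake lever. Origin: the pin on which it rocks, 52 mm above the bench over the rail, 93 mm behind the jaw's front face. The thumb pad's centre is 60 mm in front (+y) of the pin, the shoe 34 mm behind it.
- thumb_pad (a point): Centre of the top of the lever's ribbed steel thumb pad, 38 by 38 mm, 66 mm above the bench with the brake on; the pad sinks 9.5 mm to the lever's stop. It lies right behind the jaw plate, whose rear face is 21 mm to +y of this point and rises 6 mm higher than the pad, so a finger pressing the pad can push the jaw forward by that face. Do not press it with more than 25 N.
- pane: Dark glass pane 120 (x) by 200 (y) by 6 mm, 0.3 to 0.45 kg, loose on the felt. Origin: centre of its underside; y along the clamp. It starts a little askew, 10 to 30 mm short of the block; home, its centre is 140 mm to +y of the bed's origin. It slides at 1.3 to 3.5 N. Held home, the bumper should bear on it with 4 to 9 N; its edge chips above 12 N.
- spray_can: White spray can with a red cap, 65 mm diameter, 204 mm high, standing on the bench; origin at its foot. Leave alone.
- oil_bottle: Green glass bottle, 60 mm diameter, 190 mm high, standing on the bench; origin at its foot. Leave alone.
- grinder: Angle grinder with a blue-green barrel, about 320 mm long, 75 mm high, lying on the bench; origin under its barrel. Leave alone.
- pliers: Glass-running pliers, 200 mm long, 16 mm high, lying on the bench; origin under their middle. Leave alone.
There are look-alikes about, which are no part of the job. Of the things that look like the pane, the smaller one is meant.

How it is judged (in metres and radians):
On the way, in this order (a step that is already met when the one before it is completed fails the run):
1. the thumb pad is pressed and the shoe has tipped up clear of the rail while the jaw is still where it stood (within 10 mm) (value of joint brake above 0.05 rad and distance of jaw from where it was at the start of the episode below 0.01 m), for 0.1 s.
2. with the lever pressed, the jaw's bumper has met the pane and pushes it, not yet home (value of joint brake above 0.03 rad and contact force between jaw and pane above 0.3 N and y of pane in the frame of bed below 0.138 m), for 0.05 s.
3. with the lever still pressed, the jaw's bumper holds the pane home against the fixed block (value of joint brake above 0.04 rad and contact force between jaw and pane above 3.5 N and y of pane in the frame of bed above 0.138 m), for 0.2 s.
At the end, for the whole second after the job is handed in: The brake is on (lever below 0.02 rad), the pane lies flat on the felt, at rest, within 2 mm of home against the fixed block and square to the clamp within 0.02 rad, and the jaw's bumper bears on it with more than 3 N (value of joint brake below 0.02 rad and contact force between jaw and pane above 3 N and y of pane in the frame of bed above 0.138 m and angle between the y axis of pane and the y axis of bed, either way round below 0.02 rad and z of pane in the frame of bed below 0.021 m and angle between pane's own z axis and vertical below 0.02 rad and linear speed of pane below 0.01 m/s); the robot touches nothing.
It fails at once if the pane's edge is pushed with more than 12 N by jaw or bumper (contact force between jaw and pane above 12 N).
It fails at once if the thumb pad is pressed with more than 25 N (contact force between the fingers and lever above 25 N).
It fails at once if the spray can, bottle, grinder or pliers are disturbed (moved more than 30 mm) (distance of any of spray_can, oil_bottle, grinder, pliers from where it was at the start of the episode above 0.03 m).
It also fails if it takes over 64 s, if anything falls off the work surface, if the arm or the gripper's body presses on something with over 40 N, if the wrist force passes 120 N, or if a joint passes its speed limit or range.

## Robot

A 7-joint arm with a two-finger parallel gripper is mounted at the origin on the work surface. World frame = base frame: x ahead of the robot, y to its left, z up, the work surface at z = 0. Lengths are in mm, angles in rad, forces in N, time in s.
With the tool pointing down it reaches from about 400 to 850 mm from the base axis. Payload 4.5 kg.
Tool frame: the origin (TCP) lies between the finger pads; the fingertips stand 22 mm ahead of it and the grasp point (between the pads) lies 3 mm ahead of it (env.tcp_to_tips is the distance from the TCP to the fingertips, in mm); z points along the fingers, y is the line along which they close (so a half turn about z gives the same grasp; the last joint's range is limited). The gripper opens to 85 mm and grips with 20 to 120 N. Pads are 22 mm wide; open, the fingers measure 114 mm over their backs; the gripper's body (76 mm by 85 mm) begins 54 mm behind the grasp point. The pads swing forward as they close: fully open they stand 13 mm farther back than shut.
Start: joints at [-1.286, 0.689, -0.195, 1.565, 0.157, 0.902, -0.215], TCP at [155.09, 605.474, 253.317] pointing down, gripper open.
Joint ranges: [-3.01, 3.01], [-0.46, 2.08], [-1.47, 1.51], [0.13, 2.56], [-1, 4.14], [0.04, 2.09], [-2.66, 2.66]. Speed limits (rad/s): [2.57, 2.57, 3.14, 3.14, 3.14, 3.14, 3.14].

## Interface

Orientations are given as a rotation vector (axis times angle).
In Python, from bench import env gives the robot as it stands.
- The arm moves only by the tool play_rows, never from a script. Its argument "commands" is text: rows parted by semicolons, each of 6 numbers parted by spaces: the shift along the tool's x, y, z normalised to -1 to 1, where 1 is 50 mm, then the turn, a rotation vector about the tool's x, y, z normalised to -1 to 1, where 1 is 8 degrees. In form: dx dy dz ax ay az; .... A call has exactly 10 rows; each row shifts and turns the commanded pose from where the row before left it, along the tool's axes as they then stand; what a row does not reach is not made up. A row lasts 1/10 s, in which the tool goes at most 50 mm and 8.59 degrees, less where a joint would pass 70% of its speed; a pose out of reach is approached as far as the arm can. A call with a number of a shift or a turn outside -1 to 1 is refused whole. A call with a gripper value outside its range is refused whole. "hand" is the closure, from 0 (fully open) to 1 (shut), set as the call begins (left out, the last holds). The fingers move at their own pace and stop on an object; "squeeze" is the grip in N (left out, the last holds). Time passes only in rows, so rows that do not move let the fingers close, or fill a call up. It gives the time, the measured TCP pose, the force, the opening and the grip force at its end, in the units of the state.
- env.observe(): the state, without advancing time (a new reading comes with each control period).
- env.get_image(name): name is "scene" or "top" or "wrist"; returns (picture, depth): 420x560x3 uint8, red, green, blue; 420x560 float32, mm along the optical axis (not along the pixel's ray), 0 where there is no reading.
- env.get_calibration(name): a dict with "fx", "fy", "cx", "cy" (pixels), "dist_coeffs" ([k1, k2, p1, p2, k3] as OpenCV has them; the pictures are not rectified), "xyz" and "attitude" of the camera in the world; the wrist camera has in their place "mount" (4x4, takes a point from camera to tool coordinates, whose origin is the TCP and whose axes are the flange's). Camera axes: x right, y down, z forward; pixel columns grow to the right and rows downward; lengths in mm; the calibration is good to about 2 mm. A picture is of the moment at which its call begins: read the wrist's pose just before it. get_calibration takes no time and is no camera call.
- env.close_job(): hands the job in; it is judged then, once.
Trained networks look in the newest picture that a camera, given by its name, has taken for a name from the list of things; names that differ only in an ending like _2 or _b are one class to them, and where a whole thing is asked for, a point or a joint stands for the part that bears it (a point fixed in the world has none). Each returns a list of dicts, best first, with "conf" (0 to 1); they miss things now and then, are a little off and sometimes report something else, mostly with a low value. They report only what shows in the picture. A call takes as long as a camera call. They do not tell look-alikes from the thing itself.
- env.recognise(camera, query): "location" ([column, row] in pixels, amid what is visible of it).
- env.masks_of(camera, query): "region" (420x560 bool, what is visible of it) and "location" ([column, row] in pixels, amid what is visible of it).
The state is a dict: "clock": time; "joint_pos": joint angles; "joint_velocities": joint speeds; "effort": joint torques, N m; "tcp_pos": TCP position; "eef_rot": TCP orientation; "ft_force": force on the tool from outside, world axes, zero at the start; "moment": the same for the moment, N m; "width": opening from 0.0 (shut) to 1.0 (fully open); "grip_force": force on a finger pad.
Only numpy, scipy, OpenCV 4.12 (cv2) and the standard library are available. Lean on these libraries where they do the work, as an engineer would, in place of code of your own. Each camera call takes 0.05 s, during which the arm holds its last target. There are 200 camera calls.

## Working session

There is one attempt and no reset: what is moved stays moved. The work goes in short steps, Python scripts to look and compute and a tool call to move; the robot and the scene stay as the last step left them, time stands still between calls to the robot, and variables do not carry over. Pictures are saved under pics/ and viewed, at most 10 in all, crops included, and the job is handed in when it is done.

Besides the shell and the picture viewer there is one more tool, called after "Request:" as name(argument=value, ...) on one line, values as JSON. play_rows: Moves the arm, as the interface text tells. Its arguments: {"type":"object","properties":{"commands":{"type":"string"},"hand":{"type":"number"},"squeeze":{"type":"number"}},"required":["commands"]}

```bash
mkdir -p pics; cat > h.py <<'E'
from bench import env
import numpy as np, cv2
from scipy.spatial.transform import Rotation as R
def cam(name, st=None):
    c=env.get_calibration(name)
    K=np.array([[c['fx'],0,c['cx']],[0,c['fy'],c['cy']],[0,0,1]],float); D=np.array(c['dist_coeffs'],float)
    if 'mount' in c:
        T=np.eye(4); T[:3,:3]=R.from_rotvec(st['eef_rot']).as_matrix(); T[:3,3]=st['tcp_pos']; T=T@np.array(c['mount'])
    else:
        a=np.array(c['attitude'],float); T=np.eye(4)
        T[:3,:3]=a if a.shape==(3,3) else R.from_rotvec(a).as_matrix(); T[:3,3]=c['xyz']
    return K,D,T
def world(px,d,K,D,T):
    px=np.array(px,float).reshape(-1,1,2); n=cv2.undistortPoints(px,K,D)[:,0]
    d=np.broadcast_to(d,len(n)); P=np.c_[n*d[:,None],d]
    return P@T[:3,:3].T+T[:3,3]
def onplane(px,z,K,D,T):
    px=np.array(px,float).reshape(-1,1,2); n=cv2.undistortPoints(px,K,D)[:,0]
    r=np.c_[n,np.ones(len(n))]@T[:3,:3].T
    return T[:3,3]+r*((z-T[2,3])/r[:,2])[:,None]
def pix(P,K,D,T):
    Ti=np.linalg.inv(T); return cv2.projectPoints(np.array(P,float).reshape(-1,3),cv2.Rodrigues(Ti[:3,:3])[0],Ti[:3,3],K,D)[0][:,0]
E
python3 - <<'E'
from h import *
st=env.observe(); print(st)
print(env.get_calibration('top'))
for n in ['top','scene']:
    im,d=env.get_image(n); cv2.imwrite(f'pics/{n}0.png',im[:,:,::-1]); np.save(f'{n}0.npy',d)
    K,D,T=cam(n)
    for q in ['bed','jaw','lever','thumb_pad','pane','bumper_hole','block_face','spray_can','oil_bottle','grinder','pliers']:
        for r in env.recognise(n,q)[:3]:
            u,v=map(int,r['location']); print(n,q,round(r['conf'],2),u,v,world([u,v],d[v,u],K,D,T).round(0))
E
```

```text
{'clock': 0.0, 'joint_pos': array([-1.28620188,  0.68997932, -0.19451013,  1.56637097,  0.15731999,
        0.9025114 , -0.21508679]), 'joint_velocities': array([-0.00042724, -0.00094523, -0.00112549,  0.0008069 ,  0.00147389,
       -0.00050917, -0.0014849 ]), 'effort': array([ 4.13559951e-05, -5.39615142e+01, -1.26686867e+00, -1.58549166e+01,
        8.99413222e-03,  9.49707523e-03, -4.36335426e-06]), 'tcp_pos': array([155.00834519, 604.82836974, 252.47966155]), 'eef_rot': array([-3.92733564e-01, -3.11686875e+00,  2.94282998e-03]), 'ft_force': array([-0.4714247 , -0.00226223, -0.40188604]), 'moment': array([-0.01479392, -0.01799091,  0.00419002]), 'grip_force': 0.0, 'width': 0.9994657548513712}
{'fx': 403.2662338601529, 'fy': 403.2662338601529, 'cx': 282.0865857274486, 'cy': 210.6199042325039, 'dist_coeffs': array([-0.0399357,  0.       ,  0.       ,  0.       ,  0.       ]), 'xyz': array([ 197.39856981,  -56.82937699, 1380.91545108]), 'attitude': array([-2.08078542,  2.13787179, -0.22901785])}
top bed 0.58 280 192 [[561. -59.  14.]]
top jaw 0.85 316 189 [[ 554. -180.   69.]]
top j
[... 612 characters left out ...]
[[ 564. -175.   28.]]
scene lever 0.83 238 244 [[ 554. -202.   58.]]
scene lever 0.44 249 251 [[ 565. -172.   31.]]
scene thumb_pad 0.86 241 244 [[ 548. -192.   50.]]
scene pane 0.72 349 172 [[225. 287.   7.]]
scene pane 0.6 346 239 [[585. 136.  21.]]
scene bumper_hole 0.67 252 250 [[ 571. -164.   39.]]
scene block_face 0.76 281 257 [[602. -81.  16.]]
scene block_face 0.55 252 250 [[ 571. -164.   39.]]
scene spray_can 0.69 448 202 [[609. 458. 117.]]
scene oil_bottle 0.96 435 182 [[471. 492.  91.]]
scene oil_bottle 0.65 248 248 [[ 565. -175.   45.]]
scene grinder 0.77 121 241 [[ 435. -543.   52.]]
scene grinder 0.67 255 250 [[ 561. -153.   27.]]
scene pliers 0.91 183 209 [[ 276. -336.    9.]]
```

View pics/top0.png

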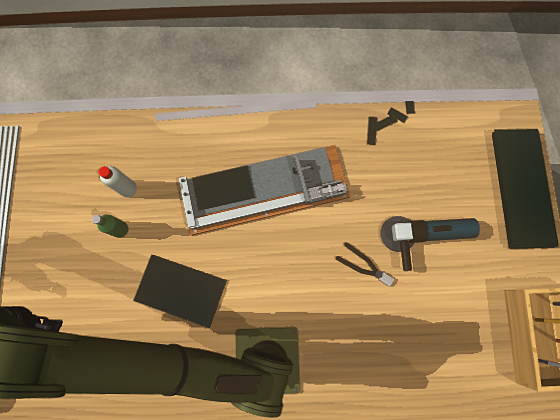

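View pics/scene0.png

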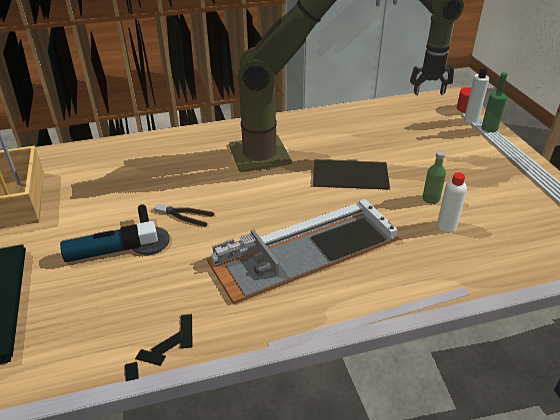

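The top picture shows three dark sheets: A at (223,187) on the clamp, B at (178,289) on the bench, and a large panel at (525,190). A fits: it lies on the clamp's felt before the block and is smaller than B. I'll confirm it in an enlarged crop and measure the clamp's axis.

```bash
python3 - <<'E'
from h import *
im=cv2.imread('pics/top0.png'); c=im[135:245,170:360]; cv2.imwrite('pics/crop.png',cv2.resize(c,None,fx=4,fy=4,interpolation=cv2.INTER_CUBIC))
K,D,T=cam('top'); d=np.load('top0.npy')
for i,r in enumerate(env.masks_of('top','pane')):
    m=r['region'].astype(np.uint8); v,u=np.nonzero(m)
    P=onplane(np.c_[u,v],24,K,D,T)[:,:2].astype(np.float32); print(r['conf'],r['location'],cv2.minAreaRect(P))
# rail/bed: points in depth height 30..46 near the clamp
vv,uu=np.mgrid[140:240,170:360]; p=np.c_[uu.ravel(),vv.ravel()]; W=world(p,d[140:240,170:360].ravel(),K,D,T)
m=(W[:,2]>33)&(W[:,2]<45)&(W[:,0]>430)&(W[:,0]<640)
print(m.sum(),cv2.minAreaRect(W[m,:2].astype(np.float32)),cv2.fitLine(W[m,:2].astype(np.float32),cv2.DIST_HUBER,0,.01,.01).ravel())
m=(W[:,2]>10)&(W[:,0]>430)&(W[:,0]<700)
print(m.sum(),cv2.minAreaRect(W[m,:2].astype(np.float32)))
E
```

```text
0.77 [176.9, 291.8] ((228.16964721679688, 284.50311279296875), (274.75408935546875, 168.83746337890625), 70.27729797363281)
0.62 [223.7, 188.2] ((581.8990478515625, 138.92250061035156), (124.63715362548828, 201.2139892578125), 10.723633766174316)
1238 ((578.2603759765625, -0.720611572265625), (185.6000518798828, 559.09619140625), 10.822652816772461) [ 1.9630523e-01 -9.8054284e-01  4.9983908e+02  2.5270563e+01]
8659 ((576.031982421875, -4.87799072265625), (202.9520263671875, 570.1729125976562), 12.077123641967773)
```

View pics/crop.png

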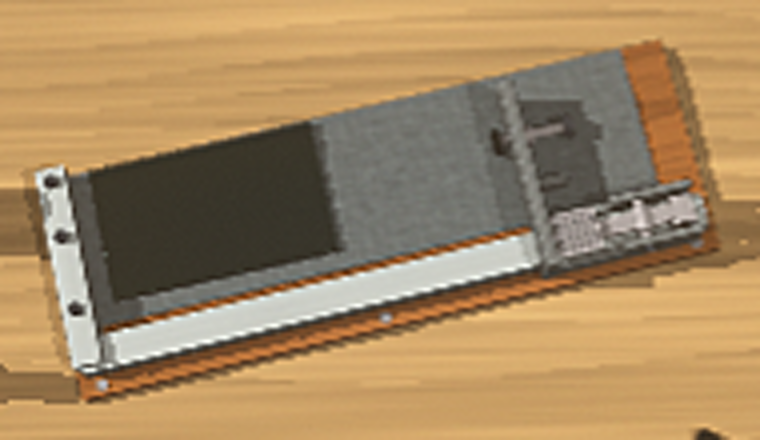

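The crop confirms A, at crop (215,210): the pane on the felt before the white block. The jaw is at crop (525,170) and the ribbed thumb pad at crop (578,230). Now I'll move, with a waypoint first.

Request:
play_rows(commands="-.71 -.55 0 0 0 0;-.71 -.55 0 0 0 0;-.71 -.55 0 0 0 0;-.71 -.55 0 0 0 0;-.71 -.55 0 0 0 0;-.71 -.55 0 0 0 0;-.71 -.55 0 0 0 0;-.71 -.55 0 0 0 0;-.71 -.55 0 0 0 0;-.71 -.55 0 0 0 0", hand=1)

```text
clock: 2.25
tcp_pos: [431.8, 249.6, 253.5]
eef_rot: [0.393, 3.116, 0.001]
ft_force: [0.3, 0.6, -0.1]
width: 0.001
grip_force: 0.0
```

```bash
cat >> h.py <<'E'
def rel(target):
    st=env.observe(); Rm=R.from_rotvec(st['eef_rot']).as_matrix()
    d=Rm.T@(np.array(target)-st['tcp_pos'])/50; x=Rm[:,0]
    print('t',round(st['clock'],2),'tcp',st['tcp_pos'].round(1),'f',st['ft_force'].round(2),'toolx yaw deg',round(np.degrees(np.arctan2(x[1],x[0])),2),'z',Rm[:,2].round(3),'units',d.round(3))
E
python3 - <<'E'
from h import *
K,D,T=cam('top')
p=onplane([314.5,192.5],66,K,D,T)[0]; print(p)
rel([p[0],p[1],230])
print(env.get_calibration('wrist'))
E
```

```text
[ 542.5669793  -174.71223055   66.        ]
t 2.25 tcp [431.8 249.6 253.5] f [ 0.32  0.63 -0.1 ] toolx yaw deg 165.64 z [ 0.001  0.    -1.   ] units [-4.25  -7.671  0.468]
{'fx': 376.39586442509017, 'fy': 376.39586442509017, 'cx': 282.3467134804763, 'cy': 210.77317235343375, 'dist_coeffs': array([-0.04386351,  0.        ,  0.        ,  0.        ,  0.        ]), 'mount': array([[ 1.56580485e-03, -9.62519767e-01, -2.71207018e-01,
         6.89483295e+01],
       [ 9.99998635e-01,  1.64994394e-03, -8.22284931e-05,
         1.42055232e+00],
       [ 5.26622926e-04, -2.71206519e-01,  9.62521037e-01,
        -1.21358493e+02],
       [ 0.00000000e+00,  0.00000000e+00,  0.00000000e+00,
         1.00000000e+00]])}
```

Request:
play_rows(commands="-.43 -.77 0 0 0 0;-.43 -.77 0 0 0 0;-.43 -.77 0 0 0 0;-.43 -.77 0 0 0 0;-.43 -.77 0 0 0 0;-.43 -.77 0 0 0 0;-.43 -.77 0 0 0 0;-.43 -.77 0 0 0 0;-.43 -.77 0 0 0 0;-.43 -.77 0 0 0 0")

```text
clock: 3.25
tcp_pos: [543.8, -177.3, 253.4]
eef_rot: [0.393, 3.116, 0.0]
ft_force: [0.3, 0.1, -0.0]
width: 0.003
grip_force: 0.0
```

Request:
play_rows(commands="0 0 0 0 0 .9;0 0 0 0 0 .9;0 0 0 0 0 .9;0 0 0 0 0 .9;0 0 0 0 0 .9;0 0 0 0 0 .9;0 0 0 0 0 .9;0 0 0 0 0 .9;0 0 0 0 0 .75;0 0 0 0 0 0")

```text
clock: 4.25
tcp_pos: [543.6, -175.1, 253.3]
eef_rot: [1.976, 2.442, -0.0]
ft_force: [-0.9, -0.3, -1.1]
width: -0.002
grip_force: 0.0
```

```bash
python3 - <<'E'
from h import *
rel([542.6,-174.7,120])
st=env.observe()
im,d=env.get_image('wrist'); cv2.imwrite('pics/w1.png',im[:,:,::-1]); np.save('w1.npy',d); np.save('w1st.npy',np.r_[st['tcp_pos'],st['eef_rot']])
K,D,T=cam('wrist',st)
for q in ['thumb_pad','jaw','bumper_hole','lever','pane']:
    for r in env.recognise('wrist',q)[:2]:
        u,v=map(int,r['location']); print(q,round(r['conf'],2),u,v,world([u,v],d[v,u],K,D,T).round(0))
E
```

```text
t 4.25 tcp [ 543.6 -175.1  253.3] f [-0.89 -0.28 -1.15] toolx yaw deg 102.03 z [ 0. -0. -1.] units [ 0.013 -0.017  2.666]
thumb_pad 0.55 285 192 [[ 546. -175.   67.]]
jaw 0.59 299 170 [[ 554. -154.   67.]]
bumper_hole 0.66 302 168 [[ 556. -152.   67.]]
lever 0.63 283 193 [[ 545. -176.   69.]]
```

View pics/w1.png

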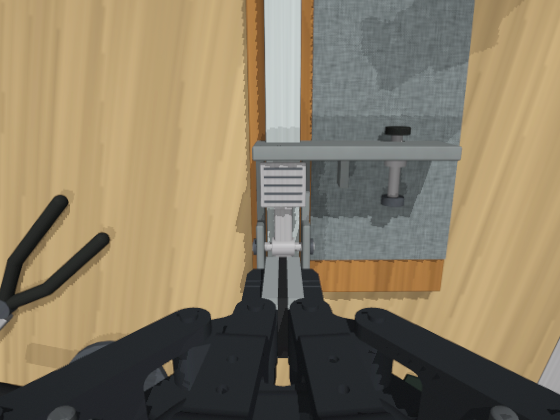

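The wrist picture shows the thumb pad at (283,185), the jaw plate across rows 143–160, the bumper at (398,131), and the lever pin at (283,247).

```bash
python3 - <<'E'
from h import *
s=np.load('w1st.npy'); st=dict(tcp_pos=s[:3],eef_rot=s[3:]); K,D,T=cam('wrist',st); d=np.load('w1.npy')
pad=onplane([283,185],66,K,D,T)[0]; print('pad',pad.round(1), 'depth z',world([283,185],d[185,283],K,D,T))
a=onplane([[265,3],[300.5,3],[266,138],[300.5,138]],40,K,D,T); r=(a[:2].mean(0)-a[2:].mean(0)); yaw=np.arctan2(r[1],r[0]); print('rail yaw',np.degrees(yaw),a[:,:2].round(1))
e=np.array([np.cos(yaw),np.sin(yaw),0]); n=np.array([e[1],-e[0],0])
jf=onplane([[283,142],[398,143],[450,144]],72,K,D,T); print('jaw front along y vs pad (exp 33):',((jf-pad)@e).round(1))
jr=onplane([[283,160]],72,K,D,T); print('rear (exp 21)',((jr-pad)@e).round(1))
b=onplane([[398,126.5]],40,K,D,T); print('bumper tip vs pad', ((b-pad)@e).round(1),'x',((b-pad)@n).round(1))
# pane from top mask
Kt,Dt,Tt=cam('top'); env.get_image('top')
m=[q for q in env.masks_of('top','pane') if abs(q['location'][0]-223)<15][0]['region']; v,u=np.nonzero(m)
P=onplane(np.c_[u,v],24,Kt,Dt,Tt)[:,:2]; c=cv2.minAreaRect(P.astype(np.float32)); print(c)
cc=np.r_[c[0],66]; print('pane centre vs pad along',(cc-pad)@e,'x',(cc-pad)@n,'gap bumper->pane',(cc-pad)@e-100-((b-pad)@e))
print('bed ctr vs pad along',(np.array([576,-5,66])-pad)@e)
rel([pad[0],pad[1],100])
E
```

```text
pad [ 543.4 -169.8   66. ] depth z [[ 543.36951569 -169.47637405   67.37553667]]
rail yaw 102.36934167478722 [[ 498.7  -31.2]
 [ 526.8  -25.1]
 [ 521.2 -137.1]
 [ 550.8 -130.7]]
jaw front along y vs pad (exp 33): [36.2 35.2 34.5]
rear (exp 21) [21.8]
bumper tip vs pad [46.4] x [100.7]
((582.0152587890625, 139.6597900390625), (124.08729553222656, 201.53346252441406), 11.423298835754395)
pane centre vs pad along 293.97110476757956 x 103.96946035164136 gap bumper->pane [147.58779021]
bed ctr vs pad along 153.95784127658717
t 4.65 tcp [ 543.5 -175.4  253.3] f [ 0.28 -0.2   0.6 ] toolx yaw deg 102.06 z [ 0.  0. -1.] units [0.11  0.022 3.065]
```

Request:
play_rows(commands=".12 .01 .4 0 0 0.04;.12 .01 .4 0 0 0;0 0 .4 0 0 0;0 0 .4 0 0 0;0 0 .4 0 0 0;0 0 .4 0 0 0;0 0 .3 0 0 0;0 0 .2 0 0 0;0 0 .2 0 0 0;0 0 0 0 0 0")

```text
clock: 5.65
tcp_pos: [541.5, -163.2, 97.3]
eef_rot: [-1.982, -2.435, 0.001]
ft_force: [-0.6, -1.2, 0.1]
width: -0.004
grip_force: 0.0
```

```bash
python3 - <<'E'
from h import *
rel([542.1,-163.9,88])
st=env.observe()
im,d=env.get_image('wrist'); cv2.imwrite('pics/w2.png',im[:,:,::-1])
E
```

```text
t 5.65 tcp [ 541.5 -163.2   97.3] f [-0.65 -1.18  0.08] toolx yaw deg 101.72 z [-0.002  0.001 -1.   ] units [-0.016  0.01   0.186]
```

View pics/w2.png

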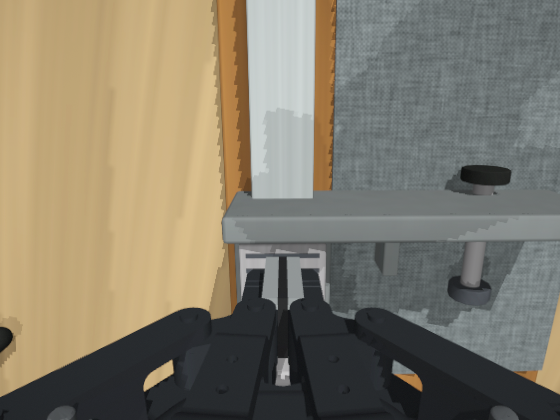

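The wrist picture shows the closed fingertips over the pad at about (283,262), centred sideways, with the jaw plate's rear edge ahead at row 240. Now I'll press.

Request:
play_rows(commands="0 0 .04 0 0 0;0 0 .04 0 0 0;0 0 .04 0 0 0;0 0 .02 0 0 0;0 0 .02 0 0 0;0 0 .02 0 0 0;0 0 .02 0 0 0;0 0 .02 0 0 0;0 0 .02 0 0 0;0 0 0 0 0 0")

```text
clock: 6.7
tcp_pos: [542.1, -163.4, 86.9]
eef_rot: [1.983, 2.436, 0.0]
ft_force: [-1.2, 1.0, 7.5]
width: -0.001
grip_force: 3.7
```

Request:
play_rows(commands="0 0 .02 0 0 0;0 0 .02 0 0 0;0 0 .02 0 0 0;0 0 .02 0 0 0;0 0 .02 0 0 0;0 0 .02 0 0 0;0 0 0 0 0 0;0 0 0 0 0 0;0 0 0 0 0 0;0 0 0 0 0 0")

```text
clock: 7.7
tcp_pos: [542.1, -163.7, 81.4]
eef_rot: [1.983, 2.435, 0.0]
ft_force: [-2.4, -0.1, 9.1]
width: 0.001
grip_force: 4.9
```

Request:
play_rows(commands=".02 0 0 0 0 0;.04 0 0 0 0 0;.06 0 0 0 0 0;.06 0 0 0 0 0;.06 0 0 0 0 0;.06 0 0 0 0 0;.06 0 0 0 0 0;.06 0 0 0 0 0;.06 0 0 0 0 0;.02 0 0 0 0 0")

```text
clock: 8.7
tcp_pos: [537.0, -139.6, 81.3]
eef_rot: [1.983, 2.435, -0.0]
ft_force: [-2.0, -1.4, 8.8]
width: -0.0
grip_force: 4.7
```

```bash
cat > s.py <<'E'
from h import *
st=env.observe(); e=R.from_rotvec(st['eef_rot']).as_matrix()[:,0]
print('t',st['clock'],'along',((st['tcp_pos']-[542.1,-163.7,0])@[-.205,.979,0]).round(2),'lat',((st['tcp_pos']-[542.1,-163.7,0])@[.979,.205,0]).round(2),'z',st['tcp_pos'][2].round(2),'push',(-st['ft_force']@[-.205,.979,0]).round(2),'down',st['ft_force'][2].round(2),'lat f',(st['ft_force']@[.979,.205,0]).round(2))
E
python3 s.py
```

```text
t 8.7 along 24.66 lat -0.03 z 81.35 push 0.96 down 8.76 lat f -2.2
```

Request:
play_rows(commands=".06 0 0 0 0 0;.1 0 0 0 0 0;.1 0 0 0 0 0;.1 0 0 0 0 0;.1 0 0 0 0 0;.1 0 0 0 0 0;.1 0 0 0 0 0;.1 0 0 0 0 0;.08 0 0 0 0 0;.04 0 0 0 0 0")

```text
clock: 9.7
tcp_pos: [527.7, -96.3, 81.2]
eef_rot: [1.983, 2.436, -0.001]
ft_force: [-1.3, -1.7, 10.1]
width: -0.001
grip_force: 4.7
```

```bash
python3 s.py; python3 - <<'E'
from h import *
im,d=env.get_image('wrist'); cv2.imwrite('pics/w3.png',im[:,:,::-1])
E
```

```text
t 9.7 along 68.92 lat -0.24 z 81.22 push 1.39 down 10.1 lat f -1.66
```

View pics/w3.png

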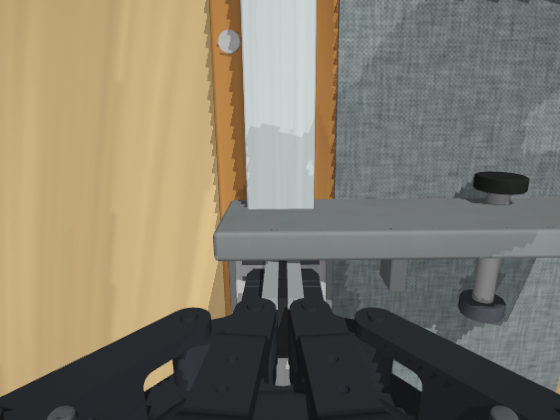

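The picture shows the jaw moving with the fingers. The plate's rear edge is at row 258, the bumper at (500,182), and the pane is not yet in view.

Request:
play_rows(commands=".06 0 0 0 0 0;.06 0 0 0 0 0;.06 0 0 0 0 0;.06 0 0 0 0 0;.06 0 0 0 0 0;.06 0 0 0 0 0;.06 0 0 0 0 0;.06 0 0 0 0 0;.04 0 0 0 0 0;.02 0 0 0 0 0")

```text
clock: 10.75
tcp_pos: [522.1, -70.1, 81.2]
eef_rot: [1.984, 2.435, -0.001]
ft_force: [-3.4, -1.9, 9.6]
width: 0.002
grip_force: 4.7
```

```bash
python3 s.py; python3 - <<'E'
from h import *
im,d=env.get_image('wrist'); cv2.imwrite('pics/w4.png',im[:,:,::-1])
E
```

```text
t 10.75 along 95.73 lat -0.38 z 81.17 push 1.11 down 9.59 lat f -3.75
```

View pics/w4.png

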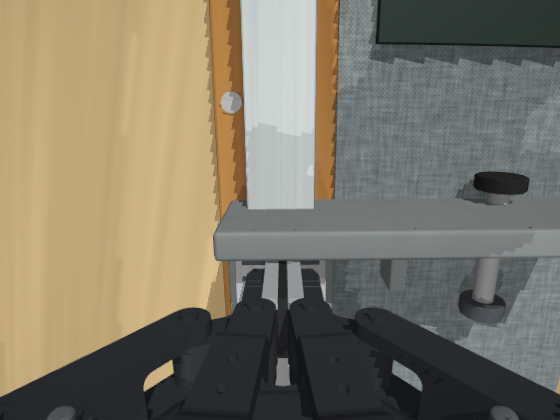

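The picture shows the pane's near edge at rows 40–48, the bumper's front at (502,174), and the fingers still on the pad.

```bash
python3 - <<'E'
from h import *
st=env.observe(); K,D,T=cam('wrist',st); u=R.from_rotvec(st['eef_rot']).as_matrix()[:,0]; y=R.from_rotvec(st['eef_rot']).as_matrix()[:,1]
a=onplane([[380,43],[502,46.5]],24,K,D,T); b=onplane([[502,174]],42,K,D,T)
print('gap',(a-b)@u,'edge angle',np.degrees(np.arctan2((a[1]-a[0])@u,(a[1]-a[0])@y)), 'rear face vs tcp',(onplane([[282,258]],70,K,D,T)-st['tcp_pos'])@u)
E
```

```text
gap [55.18680271 54.69688479] edge angle -0.5080488025171782 rear face vs tcp [14.09913441]
```

Request:
play_rows(commands=".06 -.01 0 0 0 0;.06 -.01 0 0 0 0;.06 0 0 0 0 0;.06 0 0 0 0 0;.06 0 0 0 0 0;.06 0 0 0 0 0;.06 0 0 0 0 0;.06 0 0 0 0 0;.04 0 0 0 0 0;.02 0 0 0 0 0")

```text
clock: 11.8
tcp_pos: [516.4, -43.7, 81.2]
eef_rot: [1.983, 2.435, 0.0]
ft_force: [-1.0, -1.4, 8.6]
width: 0.001
grip_force: 4.7
```

```bash
python3 s.py
```

```text
t 11.8 along 122.81 lat -0.6 z 81.24 push 1.19 down 8.63 lat f -1.22
```

Request:
play_rows(commands=".05 0 0 0 0 0;.05 0 0 0 0 0;.05 0 0 0 0 0;.05 0 0 0 0 0;.05 0 0 0 0 0;.05 0 0 0 0 0;.05 0 0 0 0 0;.04 0 0 0 0 0;.02 0 0 0 0 0;.02 0 0 0 0 0")

```text
clock: 12.8
tcp_pos: [511.9, -22.8, 81.2]
eef_rot: [1.983, 2.435, 0.0]
ft_force: [-0.8, -1.1, 9.7]
width: 0.003
grip_force: 4.7
```

```bash
python3 s.py
```

```text
t 12.8 along 144.14 lat -0.7 z 81.2 push 0.87 down 9.74 lat f -1.03
```

Request:
play_rows(commands=".02 0 0 0 0 0;.02 0 0 0 0 0;.02 0 0 0 0 0;.02 0 0 0 0 0;.02 0 0 0 0 0;.02 0 0 0 0 0;.02 0 0 0 0 0;.02 0 0 0 0 0;.02 0 0 0 0 0;.02 0 0 0 0 0")

```text
clock: 13.8
tcp_pos: [509.8, -13.2, 81.2]
eef_rot: [1.984, 2.434, -0.0]
ft_force: [-1.5, -2.6, 10.0]
width: 0.003
grip_force: 4.6
```

```bash
python3 s.py; python3 - <<'E'
from h import *
im,d=env.get_image('wrist'); cv2.imwrite('pics/w5.png',im[:,:,::-1])
E
```

```text
t 13.8 along 153.93 lat -0.74 z 81.2 push 2.26 down 9.96 lat f -1.98
```

View pics/w5.png

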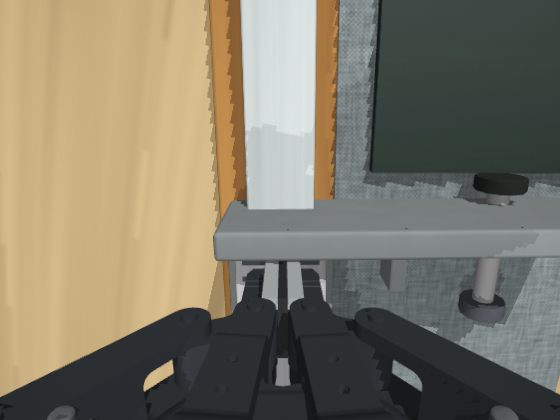

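The picture shows the bumper at (500,183) right at the pane's edge at row 172, and the push has risen to about 2.3 N, so this is contact or nearly so.

Request:
play_rows(commands=".01 0 0 0 0 0;.01 0 0 0 0 0;.01 0 0 0 0 0;.01 0 0 0 0 0;.01 0 0 0 0 0;.01 0 0 0 0 0;.01 0 0 0 0 0;.01 0 0 0 0 0;.01 0 0 0 0 0;.01 0 0 0 0 0")

```text
clock: 14.85
tcp_pos: [509.0, -9.5, 81.2]
eef_rot: [1.984, 2.432, -0.001]
ft_force: [-1.1, -2.7, 9.8]
width: -0.005
grip_force: 4.4
```

```bash
python3 s.py
```

```text
t 14.85 along 157.72 lat -0.77 z 81.23 push 2.45 down 9.79 lat f -1.64
```

Request:
play_rows(commands=".01 0 0 0 0 0;.01 0 0 0 0 0;.01 0 0 0 0 0;.01 0 0 0 0 0;.01 0 0 0 0 0;.01 0 0 0 0 0;.01 0 0 0 0 0;.01 0 0 0 0 0;0 0 0 0 0 0;0 0 0 0 0 0")

```text
clock: 15.85
tcp_pos: [508.2, -5.5, 81.2]
eef_rot: [1.984, 2.433, -0.001]
ft_force: [-2.1, -3.8, 9.1]
width: 0.0
grip_force: 4.5
```

```bash
python3 s.py
```

```text
t 15.85 along 161.88 lat -0.78 z 81.21 push 3.27 down 9.14 lat f -2.81
```

Request:
play_rows(commands=".01 0 0 0 0 0;.01 0 0 0 0 0;.01 0 0 0 0 0;.01 0 0 0 0 0;.01 0 0 0 0 0;.01 0 0 0 0 0;0 0 0 0 0 0;0 0 0 0 0 0;0 0 0 0 0 0;0 0 0 0 0 0")

```text
clock: 16.85
tcp_pos: [507.5, -2.5, 81.2]
eef_rot: [1.984, 2.433, -0.001]
ft_force: [-2.1, -3.9, 8.7]
width: -0.003
grip_force: 4.5
```

```bash
python3 s.py; python3 - <<'E'
from h import *
env.get_image('top'); Kt,Dt,Tt=cam('top')
m=[q for q in env.masks_of('top','pane') if abs(q['location'][0]-223)<25]
st=env.observe(); im,d=env.get_image('wrist'); K,D,T=cam('wrist',st); u=R.from_rotvec(st['eef_rot']).as_matrix()[:,0]; t=st['tcp_pos']
g=cv2.cvtColor(im,cv2.COLOR_RGB2GRAY).astype(int)
print('jaw rear rows',g[235:275,345].tolist()); print('pane col400',g[140:205,430].tolist())
E
```

```text
t 16.85 along 164.91 lat -0.85 z 81.18 push 3.4 down 8.74 lat f -2.81
jaw rear rows [147, 143, 140, 140, 139, 138, 139, 138, 138, 137, 137, 136, 137, 136, 136, 136, 135, 134, 134, 134, 133, 132, 132, 115, 95, 85, 87, 85, 83, 87, 91, 85, 81, 82, 83, 84, 84, 78, 80, 88]
pane col400 [58, 59, 59, 58, 59, 58, 59, 58, 59, 58, 58, 58, 58, 58, 57, 57, 57, 57, 57, 58, 57, 56, 56, 56, 56, 56, 55, 56, 56, 56, 55, 54, 52, 66, 84, 85, 88, 90, 89, 83, 78, 80, 78, 76, 73, 72, 75, 111, 124, 117, 119, 130, 131, 129, 130, 127, 126, 132, 129, 125, 124, 124, 124, 124, 123]
```

The jaw and pane are moving with the fingers: both edges sit at unchanged rows. Continuing.

Request:
play_rows(commands=".01 0 0 0 0 0;.01 0 0 0 0 0;.01 0 0 0 0 0;.01 0 0 0 0 0;.01 0 0 0 0 0;.01 0 0 0 0 0;0 0 0 0 0 0;0 0 0 0 0 0;0 0 0 0 0 0;0 0 0 0 0 0")

```text
clock: 18.0
tcp_pos: [506.9, 0.4, 81.2]
eef_rot: [1.984, 2.433, -0.001]
ft_force: [-0.8, -3.2, 9.2]
width: 0.005
grip_force: 4.5
```

```bash
python3 s.py
```

```text
t 18.0 along 167.9 lat -0.81 z 81.2 push 3.01 down 9.21 lat f -1.48
```

Request:
play_rows(commands=".01 0 0 0 0 0;.01 0 0 0 0 0;.01 0 0 0 0 0;.01 0 0 0 0 0;.01 0 0 0 0 0;0 0 0 0 0 0;0 0 0 0 0 0;0 0 0 0 0 0;0 0 0 0 0 0;0 0 0 0 0 0")

```text
clock: 19.0
tcp_pos: [506.5, 2.3, 81.2]
eef_rot: [1.985, 2.432, -0.002]
ft_force: [-1.1, -5.0, 8.7]
width: 0.001
grip_force: 4.3
```

```bash
python3 s.py
```

```text
t 19.0 along 169.84 lat -0.81 z 81.2 push 4.68 down 8.73 lat f -2.15
```

Request:
play_rows(commands=".01 0 0 0 0 0;0 0 0 0 0 0;.01 0 0 0 0 0;0 0 0 0 0 0;0 0 0 0 0 0;0 0 0 0 0 0;0 0 0 0 0 0;0 0 0 0 0 0;0 0 0 0 0 0;0 0 0 0 0 0")

```text
clock: 20.0
tcp_pos: [506.5, 3.2, 81.2]
eef_rot: [1.985, 2.431, -0.002]
ft_force: [-0.4, -6.0, 9.0]
width: -0.002
grip_force: 4.2
```

```bash
python3 s.py
```

```text
t 20.0 along 170.68 lat -0.62 z 81.24 push 5.83 down 8.98 lat f -1.66
```

Request:
play_rows(commands=".01 0 0 0 0 0;0 0 0 0 0 0;.01 0 0 0 0 0;0 0 0 0 0 0;0 0 0 0 0 0;0 0 0 0 0 0;0 0 0 0 0 0;0 0 0 0 0 0;0 0 0 0 0 0;0 0 0 0 0 0")

```text
clock: 21.0
tcp_pos: [506.5, 3.7, 81.2]
eef_rot: [1.985, 2.43, -0.002]
ft_force: [-0.1, -5.8, 8.8]
width: 0.002
grip_force: 4.5
```

```bash
python3 s.py; python3 - <<'E'
from h import *
im,d=env.get_image('wrist'); cv2.imwrite('pics/w6.png',im[:,:,::-1])
g=cv2.cvtColor(im,cv2.COLOR_RGB2GRAY).astype(int)
print('jaw rear rows',g[250:270,345].tolist()); print('pane col430',g[160:185,430].tolist())
b=[np.argmax(np.diff(g[150:190,c])>8)+150 for c in range(385,470,10)];print(b)
E
```

```text
t 21.0 along 171.21 lat -0.55 z 81.25 push 5.67 down 8.81 lat f -1.26
jaw rear rows [137, 136, 136, 136, 135, 134, 134, 134, 133, 133, 126, 109, 88, 90, 89, 92, 88, 86, 82, 84]
pane col430 [57, 57, 57, 56, 57, 57, 57, 57, 55, 56, 56, 57, 56, 56, 54, 54, 61, 77, 85, 82, 82, 90, 97, 92, 88]
[np.int64(176), np.int64(176), np.int64(176), np.int64(150), np.int64(176), np.int64(176), np.int64(176), np.int64(176), np.int64(176)]
```

The finger is slipping on the pad towards the jaw plate, and the pane has stopped, home. I'll creep on until the face is met.

Request:
play_rows(commands=".01 0 0 0 0 0;0 0 0 0 0 0;.01 0 0 0 0 0;0 0 0 0 0 0;0 0 0 0 0 0;0 0 0 0 0 0;0 0 0 0 0 0;0 0 0 0 0 0;0 0 0 0 0 0;0 0 0 0 0 0")

```text
clock: 22.05
tcp_pos: [506.4, 4.2, 81.3]
eef_rot: [1.985, 2.429, -0.002]
ft_force: [-0.5, -7.1, 8.7]
width: -0.003
grip_force: 4.9
```

```bash
python3 s.py
```

```text
t 22.05 along 171.64 lat -0.53 z 81.28 push 6.85 down 8.66 lat f -1.95
```

Request:
play_rows(commands=".01 0 0 0 0 0;0 0 0 0 0 0;.01 0 0 0 0 0;0 0 0 0 0 0;0 0 0 0 0 0;0 0 0 0 0 0;0 0 0 0 0 0;0 0 0 0 0 0;0 0 0 0 0 0;0 0 0 0 0 0")

```text
clock: 23.05
tcp_pos: [506.3, 4.5, 81.3]
eef_rot: [1.985, 2.428, -0.003]
ft_force: [0.1, -8.7, 9.2]
width: 0.004
grip_force: 6.2
```

```bash
python3 s.py
```

```text
t 23.05 along 172.02 lat -0.58 z 81.25 push 8.51 down 9.17 lat f -1.66
```

Push is 8.5 N, so the bumper should bear with about 7 N. Letting the lever up by raising straight.

Request:
play_rows(commands="0 0 -.02 0 0 0;0 0 -.02 0 0 0;0 0 -.02 0 0 0;0 0 -.02 0 0 0;0 0 -.02 0 0 0;0 0 -.02 0 0 0;0 0 -.02 0 0 0;0 0 -.02 0 0 0;0 0 0 0 0 0;0 0 0 0 0 0")

```text
clock: 24.05
tcp_pos: [506.5, 4.7, 88.4]
eef_rot: [1.985, 2.428, -0.003]
ft_force: [1.8, -8.1, -0.9]
width: -0.002
grip_force: 4.2
```

```bash
python3 s.py
```

```text
t 24.05 along 172.16 lat -0.28 z 88.44 push 8.28 down -0.92 lat f 0.06
```

Request:
play_rows(commands="0 0 -.02 0 0 0;-.02 0 0 0 0 0;-.02 0 0 0 0 0;-.04 0 0 0 0 0;-.04 0 -.02 0 0 0;-.02 0 -.1 0 0 0;0 0 -.3 0 0 0;0 0 -.5 0 0 0;0 0 -.5 0 0 0;0 0 -.5 0 0 0")

```text
clock: 25.05
tcp_pos: [506.3, 2.6, 186.6]
eef_rot: [-1.981, -2.437, -0.001]
ft_force: [1.1, 0.6, 0.3]
width: 0.002
grip_force: 0.0
```

Request:
play_rows(commands="0 0 -.5 0 0 0;0 0 -.5 0 0 0;0 0 -.3 0 0 0;0 0 0 0 0 0;0 0 0 0 0 0;0 0 0 0 0 0;0 0 0 0 0 0;0 0 0 0 0 0;0 0 0 0 0 0;0 0 0 0 0 0")

```text
clock: 26.05
tcp_pos: [506.6, 1.9, 250.0]
eef_rot: [-1.983, -2.436, 0.0]
ft_force: [0.4, -0.8, 0.3]
width: -0.002
grip_force: 0.0
```

```bash
python3 s.py; python3 - <<'E'
from h import *
im,d=env.get_image('wrist'); cv2.imwrite('pics/w7.png',im[:,:,::-1])
E
```

```text
t 26.05 along 169.36 lat -0.77 z 250.02 push 0.83 down 0.27 lat f 0.25
```

View pics/w7.png

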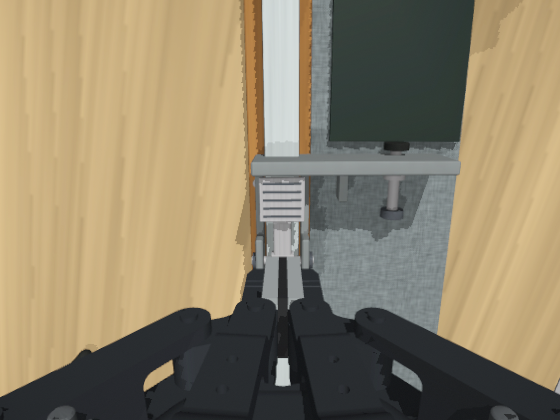

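The picture shows the bumper (396,147) against the pane's near edge, which is level at row 141 and parallel to the jaw; the lever is up. One last look at the block end before handing in.

```bash
python3 - <<'E'
from h import *
im,d=env.get_image('top'); cv2.imwrite('pics/t2.png',cv2.resize(im[155:245,165:305,::-1],None,fx=5,fy=5,interpolation=cv2.INTER_CUBIC))
E
```

```text
(no output)
```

View pics/t2.png

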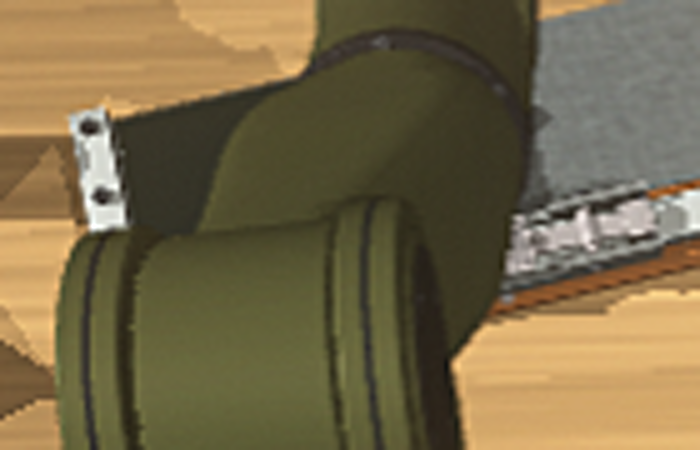

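The crop shows the pane's far edge flush against the white block, at crop (115,170), with no felt gap. Handing in.

```bash
python3 -c "
from bench import env
print(env.close_job())"
```

```text
the job is handed in; nothing more can be done
None
```

The job is handed in, with no verdict returned: the pane looks square and flush against the fixed block, the brake lever is up, and the bumper should bear on it with about 7 N, estimated from the 8.5 N push less the jaw's sliding friction.

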